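# Sweep loose brass fittings into the finds tray

### The job

Three loose brass fittings from the old chest lie on the white sorting board. With the closed fingers, sweep all three across the board and off its open edge into the green tray, not the blue one. Push them only, do not pick any of them up, and leave the amber vial standing where it is and the torch and brush alone.

Things in the scene. Friction and masses are not known exactly. Their poses are not given: they have to be found in the camera images.
- board: Fixed sorting board, a raised white platform 260 mm (its x) by 240 mm (its y), flat top 50 mm above the table. Origin on the table under its centre. Low wooden lips, 10 mm thick and 12 mm high above the top, run along its two x edges (outer faces at x = +-132 mm); the two y edges (y = +-120 mm) are open and have a tray against them.
- green_tray: Fixed open green tray, the one to fill; 260 mm (x) by 120 mm (y), 30 mm high, walls and floor 4 mm, standing on the table flush against one open y edge of the board, so its rim is 20 mm below the board's top. It is on either the +y or the -y side (its centre 180 mm from the board's centre). Origin on the table under its centre, axes parallel to the board's.
- blue_tray: The same tray in blue, fixed at the opposite open edge; must stay without fittings. Origin on the table under its centre, axes parallel to the board's.
- stud_center (a point): Brass square stud, 22 x 22 mm base, 12 mm high with a smaller square top, 40 g give or take. Origin half-way up at its middle, 6 mm above the surface it lies on; it starts flat on the board, at any yaw.
- hinge_leaf_center (a point): Brass hinge leaf, 30 x 20 mm, 12 mm high along the knuckle and 10 mm elsewhere, 40 g give or take. Origin half-way up at its middle, 6 mm above the surface it lies on; it starts flat on the board, at any yaw.
- cross_mount_center (a point): Brass cross-shaped mount, 28 x 22 mm over its arms, 12 mm thick, 40 g give or take. Origin half-way up at its middle, 6 mm above the surface it lies on; it starts flat on the board, at any yaw.
- vial: Bystander: loose upright amber glass vial with white cap, 26 mm in diameter, 50 mm tall, standing on the board among the fittings. Origin at the centre of its underside. The vial and the three fittings stand in four lanes running along the board's y, at least 42 mm from lane to lane along the board's x, in any order.
- torch: Bystander: yellow and black inspection torch, 170 x 34 x 30 mm, lying on the table beyond the board. Origin at its middle, on the underside.
- brush: Bystander: flat brush with a wooden handle and a grey head, 200 x 42 x 20 mm, lying on the table beyond the board. Origin at its middle, on the underside.
Things that resemble listed ones, but are neither listed nor needed, are in the scene too. Leave any red look-alike of the part that bears cross_mount_center alone. Leave any purple look-alike of the part that bears hinge_leaf_center alone.

How it is judged:
At the end, for the whole second after the job is handed in: All three fittings lie at rest inside the green tray, their centres within its outline and below its rim (30 mm); the vial still stands within 15 mm of where it was (tilted less than 0.35 rad), torch and brush within 20 mm of where they were (x of stud_center in the frame of green_tray between -0.13 and 0.13 m and y of stud_center in the frame of green_tray between -0.06 and 0.06 m and z of each of stud_center, hinge_leaf_center, cross_mount_center in the frame of green_tray below 0.03 m and linear speed of each of stud, hinge_leaf, cross_mount below 0.03 m/s and x of hinge_leaf_center in the frame of green_tray between -0.13 and 0.13 m and y of hinge_leaf_center in the frame of green_tray between -0.06 and 0.06 m and x of cross_mount_center in the frame of green_tray between -0.13 and 0.13 m and y of cross_mount_center in the frame of green_tray between -0.06 and 0.06 m and not (distance of vial from where it was at the start of the episode above 0.015 m) and not (angle between vial's own z axis and vertical above 0.35 rad) and not (distance of torch from where it was at the start of the episode above 0.02 m) and not (distance of brush from where it was at the start of the episode above 0.02 m)); the robot touches nothing.
It fails at once if a fitting is lifted: its centre rises more than 12 mm above its resting height on the board (height (world z) of any of stud_center, hinge_leaf_center, cross_mount_center above 0.068 m).
It fails at once if the vial is shifted more than 15 mm or tipped, or the torch or brush is moved more than 20 mm (distance of vial from where it was at the start of the episode above 0.015 m or angle between vial's own z axis and vertical above 0.35 rad or distance of any of torch, brush from where it was at the start of the episode above 0.02 m).
It also fails if it takes over 58 s, if anything falls off the work surface, if the arm or the gripper's body presses on something with over 40 N, if the wrist force passes 120 N, or if a joint passes its speed limit or range.

### The arm

A 6-joint arm with a two-finger parallel gripper is mounted at the origin on the work surface. World frame = base frame: x ahead of the robot, y to its left, z up, the work surface at z = 0. Lengths are in m, angles in rad, forces in N, time in s.
With the tool pointing down it reaches from about 0.3 to 0.95 m from the base axis. Payload 3.1 kg.
Tool frame: the origin (TCP) lies midway between the tips of the shut fingers; the grasp point (between the pads) lies 19 mm behind it (arm.hold_point_z is the distance from the TCP to the grasp point, in m); z points along the fingers, y is the line along which they close (so a half turn about z gives the same grasp; the last joint's range is limited). The gripper opens to 85 mm and grips with 20 to 120 N. Pads are 22 mm wide; open, the fingers measure 114 mm over their backs; the gripper's body (76 mm by 85 mm) begins 54 mm behind the grasp point. The pads swing forward as they close: fully open they stand 13 mm farther back than shut.
Start: joints at [1.122, 0.308, 1.634, -0, 1.2, -0.07], TCP at [0.231, 0.581, 0.231] pointing down, gripper open.
Joint ranges: [-3.06, 3.06], [-0.79, 1.96], [0.05, 2.63], [-1.19, 4.34], [0.05, 2.64], [-2.94, 2.94]. Speed limits (rad/s): [2.79, 2.79, 3.14, 3.14, 3.14, 3.14].

### API

Orientations are given as a rotation vector (axis times angle).
In Python, from bench import arm gives the robot as it stands. The module is installed in compiled form; this text tells all that it offers.
- The arm moves only by the tool servo_tool, never from a script. Its arguments are lists of equal length, an entry for each row: "gripper": the finger opening in m, from 0 to 0.0854; "xyz": the shift along the tool's x, y, z in m, a list of three; "rotation": the turn, a rotation vector about the tool's x, y, z in rad, a list of three. In form: {"gripper": [gripper, ...], "xyz": [[x, y, z], ...], "rotation": [[rx, ry, rz], ...]}. A call has 1 to 8 rows; each row shifts and turns the commanded pose from where the row before left it, along the tool's axes as they then stand; what a row does not reach is not made up. A row lasts 1/10 s, in which the tool goes at most 50 mm and 8.59 degrees, less where a joint would pass 70% of its speed; a pose out of reach is approached as far as the arm can. A call is refused whole if a number of a shift passes 0.05 or a number of a turn 0.15, either way. A call with a gripper value outside its range is refused whole. The fingers move at their own pace and stop on an object; "grip_force" is the grip in N (left out, the last holds). Time passes only in rows, so rows that do not move let the fingers close. It gives the time, the measured TCP pose, the force, the opening and the grip force at its end, in the units of the state.
- arm.state(): the state, without advancing time (a new reading comes with each control period).
- arm.read_camera(name): name is "side" or "top" or "wrist"; returns the picture (384x512x3 uint8, red, green, blue); there is no depth.
- arm.get_calibration(name): a dict with "mtx" (3x3 intrinsics, pixels), "origin" and "attitude" of the camera in the world. Camera axes: x right, y down, z forward; pixel columns grow to the right and rows downward; lengths in m; the calibration is good to about 2 mm. A picture is of the moment at which its call begins: read the wrist's pose just before it. get_calibration takes no time and is no camera call; for the wrist camera it gives the pose at the moment of the call.
- arm.job_done(): hands the job in; it is judged then, once.
The state is a dict: "clock": time; "qpos": joint angles; "joint_velocities": joint speeds; "tau": joint torques, N m; "eef_pos": TCP position; "ee_rot": TCP orientation; "contact_force": force on the tool from outside, world axes, zero at the start; "torque": the same for the moment, N m; "grip_width": opening from 0.0 (shut) to 1.0 (fully open); "finger_force": force on a finger pad.
Only numpy, scipy, OpenCV 4.12 (cv2) and the standard library are available. Lean on these libraries where they do the work, as an engineer would, in place of code of your own. Each camera call takes 0.05 s, during which the arm holds its last target. There are 200 camera calls.

## Working session

There is one attempt and no reset: what is moved stays moved. The work goes in short steps, Python scripts to look and compute and a tool call to move; the robot and the scene stay as the last step left them, time stands still between calls to the robot, and variables do not carry over. Pictures are saved under pics/ and viewed, at most 10 in all, crops included, and the job is handed in when it is done.

Besides the shell and the picture viewer there is one more tool, called in YAML: its name, and indented under it one key for each argument. servo_tool: Moves the arm, as the interface text tells. Its arguments: {"type":"object","properties":{"gripper":{"type":"array"},"xyz":{"type":"array"},"rotation":{"type":"array"},"grip_force":{"type":"number"}},"required":["gripper","xyz","rotation"]}

```bash
mkdir -p pics; python3 - <<'E'
from bench import arm
import cv2,numpy as np
for n in ("top","side"):
    im=arm.read_camera(n); cv2.imwrite(f"pics/{n}0.png",im[:,:,::-1])
    c=arm.get_calibration(n); print(n,c)
s=arm.state();print(s['clock'],s['eef_pos'],s['ee_rot'],s['grip_width'])
E
```

```text
top {'mtx': array([[353.96252068,   0.        , 258.24915208],
       [  0.        , 353.96252068, 193.69456725],
       [  0.        ,   0.        ,   1.        ]]), 'origin': array([0.46108641, 0.00152085, 0.76310164]), 'attitude': array([-2.11253963,  2.10056541, -0.14265955])}
side {'mtx': array([[374.54724563,   0.        , 255.17541313],
       [  0.        , 374.54724563, 194.57710142],
       [  0.        ,   0.        ,   1.        ]]), 'origin': array([ 0.34511201, -0.59365479,  0.4224839 ]), 'attitude': array([-2.0364436 ,  0.34497247, -0.21938577])}
0.1 [0.23082017 0.57998385 0.23013703] [-0.59138432 -3.08485397  0.00324238] 1.0016360503195059
```

View pics/top0.png

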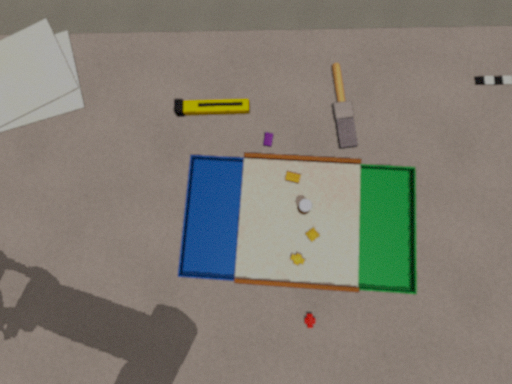

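View pics/side0.png

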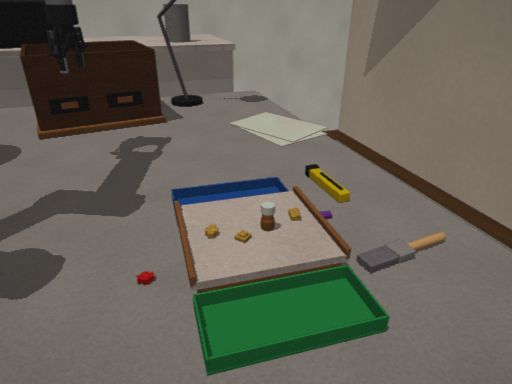

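The top view shows the green tray on the right (world -y) and the blue one on the left. The hinge is near (293,177), the vial (305,205), the stud (313,234) and the cross (298,258), with the look-alikes off the board.

```bash
cat > h.py <<'E'
from bench import arm
import cv2,numpy as np
from scipy.spatial.transform import Rotation as R
def ray(c,uv,z):
    K,o,A=c['mtx'],np.array(c['origin']),R.from_rotvec(c['attitude']).as_matrix()
    d=A@np.linalg.solve(K,[uv[0],uv[1],1.]); return o+d*(z-o[2])/d[2]
def blobs(im,lo,hi,amin):
    m=cv2.inRange(cv2.cvtColor(im,cv2.COLOR_RGB2HSV),lo,hi)
    return [k for k in cv2.findContours(m,cv2.RETR_EXTERNAL,cv2.CHAIN_APPROX_NONE)[0] if cv2.contourArea(k)>=amin]
def cen(k):
    m=cv2.moments(k); return m['m10']/m['m00'],m['m01']/m['m00']
def look():
    """tops of brass things on/near board, world and board frame"""
    c=arm.get_calibration('top'); im=arm.read_camera('top')
    return c,im,blobs(im,(15,130,110),(32,255,255),15)
E
python3 - <<'E'
from h import *
c,im,bs=look()
def box(k,z):
    b=cv2.boxPoints(cv2.minAreaRect(k)); return np.array([ray(c,p,z)[:2] for p in b])
g=max(blobs(im,(45,100,40),(80,255,255),500),key=cv2.contourArea)
b=max(blobs(im,(105,120,40),(125,255,255),500),key=cv2.contourArea)
G=box(g,.03);B=box(b,.03)
print('G',G.round(3),G.mean(0));print('B',B.round(3),B.mean(0))
d=B.mean(0)-G.mean(0);print('centre',(B.mean(0)+G.mean(0))/2,'y-axis ang-90',np.degrees(np.arctan2(d[1],d[0]))-90,np.linalg.norm(d))
ctr=(B.mean(0)+G.mean(0))/2;u=d/np.linalg.norm(d);v=np.array([u[1],-u[0]])
for k in bs:
    p=ray(c,cen(k),.058)[:2]; print(cen(k),cv2.contourArea(k),p.round(4),'board x,y',((p-ctr)@v).round(4),((p-ctr)@u).round(4), cv2.minAreaRect(k)[1:])
# vial cap
x=im[185:225,290:320]; hsv=cv2.cvtColor(im,cv2.COLOR_RGB2HSV)
p=ray(c,(305,205),.05+.05)[:2];print('vial',p,((p-ctr)@v),((p-ctr)@u))
crop=im[140:300,170:430];cv2.imwrite('pics/c1.png',cv2.resize(crop,None,fx=3,fy=3,interpolation=cv2.INTER_CUBIC)[:,:,::-1])
E
```

```text
G [[ 0.656 -0.177]
 [ 0.656 -0.293]
 [ 0.396 -0.275]
 [ 0.395 -0.166]] [ 0.52599251 -0.2280031 ]
B [[0.424 0.197]
 [0.684 0.189]
 [0.673 0.069]
 [0.417 0.085]] [0.5494312  0.13508743]
centre [ 0.53771186 -0.04645784] y-axis ang-90 -3.6935065913380782 0.36384626785107615
(297.06962025316454, 258.5801687763713) 79.0 [ 0.4608 -0.0431] board x,y -0.077 -0.0016 ((11.600000381469727, 9.199999809265137), 53.13010025024414)
(311.87654320987656, 234.05555555555554) 81.0 [ 0.5087 -0.0727] board x,y -0.0273 -0.0281 ((9.526599884033203, 9.68277359008789), 51.34019470214844)
(292.48288288288285, 176.63963963963963) 92.5 [ 0.6248 -0.0355] board x,y 0.0862 0.0166 ((13.339459419250488, 8.246211051940918), 14.03624439239502)
(216.32655907551305, 105.727037258418) 836.5 [0.7802 0.1254] board x,y 0.2309 0.1871 ((15.0, 66.0), 90.0)
(335.8296703296703, 80.03296703296704) 91.0 [ 0.8358 -0.1291] board x,y 0.3028 -0.0633 ((36.39537048339844, 5.070002555847168), 84.80557250976562)
vial [ 0.56026684 -0.05633497] 0.023144416806884772 -0.008403644058685782
```

View pics/c1.png

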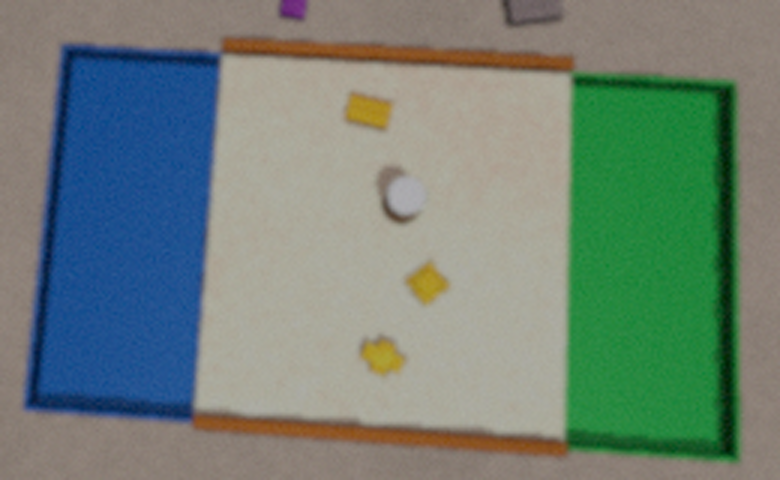

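The crop confirms the fittings in their lanes: hinge at top, then vial, stud and cross. First I'll turn the tool to the board axes and shut the fingers.

servo_tool:
  gripper: [0,0,0,0,0,0,0]
  xyz:
    - [0,0,0]
    - [0,0,0]
    - [0,0,0]
    - [0,0,0]
    - [-0.024,-0.03,0]
    - [-0.024,-0.03,0]
    - [-0.024,-0.03,0]
  rotation:
    - [0,0,-0.08]
    - [0,0,-0.08]
    - [0,0,-0.08]
    - [0,0,-0.075]
    - [0,0,0]
    - [0,0,0]
    - [0,0,0]

```text
clock: 0.85
eef_pos: [0.2974, 0.4851, 0.2307]
ee_rot: [-0.098, -3.14, 0.001]
contact_force: [-0.4, -0.3, -0.3]
grip_width: -0.002
finger_force: 0.0
```

```bash
cat >> h.py <<'E'
CTR=np.array([0.5377,-0.0465]);U=np.array([.0644,.9979]);V=np.array([.9979,-.0644])
def tool(bx,by,z):
    s=arm.state();p=np.array(s['eef_pos']);M=R.from_rotvec(s['ee_rot']).as_matrix()
    t=np.r_[CTR+bx*V+by*U,z]
    q=p[:2]-CTR
    print('t',s['clock'],'board',(q@V).round(4),(q@U).round(4),'z',p[2].round(4),'toolshift',(M.T@(t-p)).round(4),'toolY in board',(M[:2,1]@V).round(3),(M[:2,1]@U).round(3),'tilt',M[2].round(3),'F',np.round(s['contact_force'],1),s['grip_width'])
E
python3 -c "
from h import *
tool(.086,.067,.2)"
```

```text
t 0.85 board -0.274 0.515 z 0.2307 toolshift [-0.3591 -0.4487  0.031 ] toolY in board -0.002 1.0 tilt [ 0.    -0.001 -1.   ] F [-0.4 -0.3 -0.3] -0.002491035901193314
```

servo_tool:
  gripper: [0,0,0,0,0,0,0,0]
  xyz:
    - [-0.024,-0.03,0]
    - [-0.024,-0.03,0]
    - [-0.024,-0.03,0]
    - [-0.024,-0.03,0]
    - [-0.024,-0.03,0]
    - [-0.024,-0.03,0]
    - [-0.024,-0.03,0]
    - [-0.024,-0.03,0]
  rotation:
    - [0,0,0]
    - [0,0,0]
    - [0,0,0]
    - [0,0,0]
    - [0,0,0]
    - [0,0,0]
    - [0,0,0]
    - [0,0,0]

```text
clock: 1.65
eef_pos: [0.474, 0.233, 0.2311]
ee_rot: [-0.1, -3.14, 0.0]
contact_force: [-0.3, 0.5, -1.0]
grip_width: -0.001
finger_force: 0.0
```

servo_tool:
  gripper: [0,0,0,0,0,0,0,0]
  xyz:
    - [-0.024,-0.03,0]
    - [-0.024,-0.03,0]
    - [-0.024,-0.03,0]
    - [-0.024,-0.03,0]
    - [-0.024,-0.03,0]
    - [-0.024,-0.03,0]
    - [-0.024,-0.028,0]
    - [0,0,0]
  rotation:
    - [0,0,0]
    - [0,0,0]
    - [0,0,0]
    - [0,0,0]
    - [0,0,0]
    - [0,0,0]
    - [0,0,0]
    - [0,0,0]

```text
clock: 2.45
eef_pos: [0.6302, 0.0122, 0.2309]
ee_rot: [0.107, 3.138, -0.003]
contact_force: [-0.7, 0.7, -0.2]
grip_width: -0.002
finger_force: 0.0
```

```bash
python3 -c "
from h import *
tool(.086,.067,.054)
cv2.imwrite('pics/w1.png',arm.read_camera('wrist')[:,:,::-1])
c=arm.get_calibration('wrist')
im=arm.read_camera('wrist')
for k in blobs(im,(15,130,90),(32,255,255),150):
    p=ray(c,cen(k),.06)[:2]-CTR;print(cen(k),cv2.contourArea(k),(p@V).round(4),(p@U).round(4))
"
```

```text
t 2.45 board 0.0885 0.0645 z 0.2309 toolshift [0.0029 0.0028 0.1769] toolY in board 0.004 1.0 tilt [-0.002 -0.002 -1.   ] F [-0.7  0.7 -0.2] -0.0015280008227547086
(367.2832696158747, 273.0598944110686) 1831.0 0.2141 0.1944
(213.32331902718167, 167.79542203147352) 466.0 0.0849 0.0179
(159.7324643078833, 51.57448789571695) 537.0 -0.0274 -0.0266
```

View pics/w1.png

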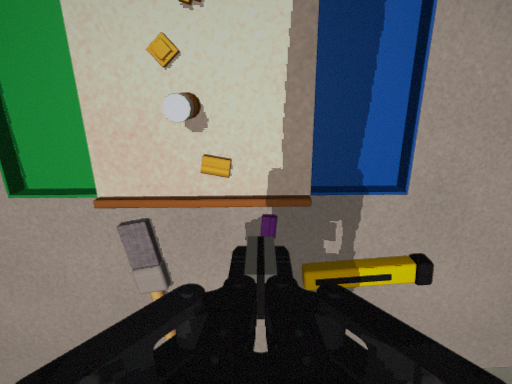

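The wrist view puts the hinge at (213,168) and the stud at (160,52), matching the top view, and the board edges are parallel to the tool. Descending behind the hinge.

servo_tool:
  gripper: [0,0,0,0,0,0,0,0]
  xyz:
    - [0.003,0.003,0.03]
    - [0,0,0.035]
    - [0,0,0.035]
    - [0,0,0.035]
    - [0,0,0.025]
    - [0,0,0.01]
    - [0,0,0.004]
    - [0,0,0]
  rotation:
    - [0,0,0]
    - [0,0,0]
    - [0,0,0]
    - [0,0,0]
    - [0,0,0]
    - [0,0,0]
    - [0,0,0]
    - [0,0,0]

```text
clock: 3.35
eef_pos: [0.6254, 0.0201, 0.0578]
ee_rot: [0.099, 3.139, 0.0]
contact_force: [0.5, -0.8, 0.4]
grip_width: -0.001
finger_force: 0.0
```

```bash
python3 -c "
from h import *
tool(.0855,-.145,.054)"
```

```text
t 3.35 board 0.0832 0.0721 z 0.0578 toolshift [-0.0019 -0.2171  0.0038] toolY in board -0.002 1.0 tilt [-0.001  0.    -1.   ] F [ 0.5 -0.8  0.4] -0.001046505667281179
```

servo_tool:
  gripper: [0,0,0,0,0,0,0,0]
  xyz:
    - [-0.002,0,0.003]
    - [0,-0.015,0]
    - [0,-0.012,0]
    - [0,-0.012,0]
    - [0,-0.012,0]
    - [0,-0.012,0]
    - [0,-0.012,0]
    - [0,-0.012,0]
  rotation:
    - [0,0,0]
    - [0,0,0]
    - [0,0,0]
    - [0,0,0]
    - [0,0,0]
    - [0,0,0]
    - [0,0,0]
    - [0,0,0]

```text
clock: 4.15
eef_pos: [0.6223, -0.0682, 0.0551]
ee_rot: [0.101, 3.138, 0.001]
contact_force: [0.2, 4.5, 5.7]
grip_width: -0.0
finger_force: 2.9
```

```bash
python3 -c "
from h import *
tool(.0855,-.145,.054)
im=arm.read_camera('side');cv2.imwrite('pics/s1.png',cv2.resize(im[150:370,160:400],None,fx=2.5,fy=2.5)[:,:,::-1])"
```

```text
t 4.15 board 0.0858 -0.0162 z 0.0551 toolshift [ 0.0003 -0.1288  0.001 ] toolY in board -0.0 1.0 tilt [-0.002  0.001 -1.   ] F [0.2 4.5 5.7] -0.00026194303678433767
```

View pics/s1.png

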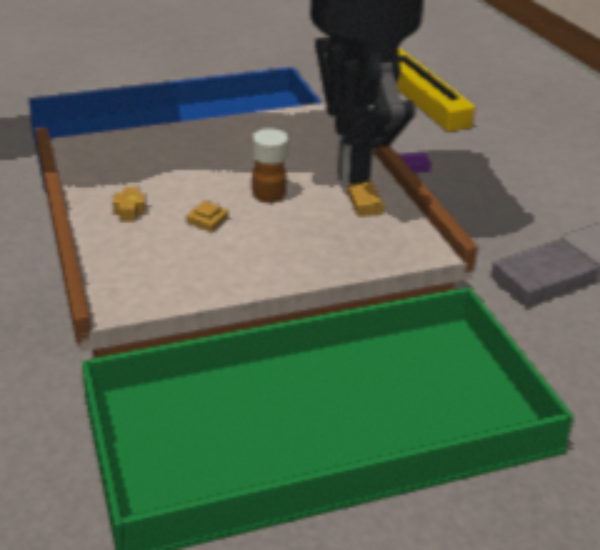

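The hinge (crop 365,200) is in front of the fingers and has turned end-on. I'll check its lateral offset.

```bash
cat >> h.py <<'E'
def brass():
    for n in ('side','top'):
        c=arm.get_calibration(n);im=arm.read_camera(n)
        for k in blobs(im,(14,120,80),(32,255,255),15):
            for z in (.056,.012):
                p=ray(c,cen(k),z)[:2]-CTR
                if abs(p@V)<.14 and abs(p@U)<.25: print(n,z,np.round(cen(k)),cv2.contourArea(k),(p@V).round(4),(p@U).round(4))
E
python3 -c "
from h import *
brass()"
```

```text
side 0.056 [242. 236.] 106.5 -0.0282 -0.0354
side 0.012 [242. 236.] 106.5 -0.0127 0.0273
side 0.056 [211. 231.] 112.0 -0.0774 -0.0059
side 0.012 [211. 231.] 112.0 -0.0679 0.0604
side 0.056 [306. 230.] 122.5 0.0861 -0.0467
side 0.012 [306. 230.] 122.5 0.1153 0.0148
side 0.056 [266. 220.] 55.5 0.0271 0.0052
side 0.012 [266. 220.] 55.5 0.0492 0.0728
```

It is centred, so I'll continue.

servo_tool:
  gripper: [0,0,0,0,0,0,0,0]
  xyz:
    - [0,-0.012,0]
    - [0,-0.012,0]
    - [0,-0.012,0]
    - [0,-0.012,0]
    - [0,-0.012,0]
    - [0,-0.012,0]
    - [0,-0.012,0]
    - [0,-0.01,0]
  rotation:
    - [0,0,0]
    - [0,0,0]
    - [0,0,0]
    - [0,0,0]
    - [0,0,0]
    - [0,0,0]
    - [0,0,0]
    - [0,0,0]

```text
clock: 5.1
eef_pos: [0.6163, -0.1611, 0.0553]
ee_rot: [0.1, 3.139, 0.002]
contact_force: [0.3, 2.2, 4.7]
grip_width: -0.001
finger_force: 2.6
```

servo_tool:
  gripper: [0,0,0,0,0,0]
  xyz:
    - [0,-0.012,0]
    - [0,-0.012,0]
    - [0,-0.012,0]
    - [0,0,0]
    - [0,0,-0.03]
    - [0,0.02,-0.03]
  rotation:
    - [0,0,0]
    - [0,0,0]
    - [0,0,0]
    - [0,0,0]
    - [0,0,0]
    - [0,0,0]

```text
clock: 5.7
eef_pos: [0.613, -0.1788, 0.113]
ee_rot: [-0.105, -3.136, -0.001]
contact_force: [0.1, 0.3, -0.2]
grip_width: -0.001
finger_force: 0.0
```

```bash
python3 -c "
from h import *
tool(-.0277,.025,.145)
brass()"
```

```text
t 5.7 board 0.0837 -0.1271 z 0.113 toolshift [ 0.1118  0.1519 -0.0315] toolY in board 0.002 1.0 tilt [ 0.004  0.    -1.   ] F [ 0.1  0.3 -0.2] -0.0006728382340803636
side 0.056 [339. 297.] 207.5 0.0643 -0.2147
side 0.012 [339. 297.] 207.5 0.0909 -0.1734
side 0.056 [243. 236.] 111.5 -0.0279 -0.0352
side 0.012 [243. 236.] 111.5 -0.0125 0.0277
side 0.056 [211. 231.] 115.0 -0.0776 -0.0059
side 0.012 [211. 231.] 115.0 -0.0681 0.0604
side 0.056 [266. 220.] 53.5 0.0277 0.0047
side 0.012 [266. 220.] 53.5 0.0499 0.0723
top 0.056 [326. 287.] 114.0 -0.1265 -0.0598
top 0.012 [326. 287.] 114.0 -0.1294 -0.0662
top 0.056 [297. 259.] 80.0 -0.077 -0.0015
top 0.012 [297. 259.] 80.0 -0.0768 -0.0042
top 0.056 [312. 234.] 82.5 -0.0272 -0.0282
top 0.012 [312. 234.] 82.5 -0.0239 -0.0327
top 0.056 [375. 184.] 65.5 0.0823 -0.1497
top 0.012 [375. 184.] 65.5 0.0924 -0.1617
top 0.056 [267. 156.] 75.0 0.1277 0.0718
```

The hinge is in the green tray. Next, the stud.

servo_tool:
  gripper: [0,0,0,0,0,0,0,0]
  xyz:
    - [0.02,0,-0.035]
    - [0.03,0,0]
    - [0.03,0.01,0]
    - [0.03,0.03,0]
    - [0.0015,0.04,0]
    - [0,0.04,0]
    - [0,0.032,0]
    - [0,0,0]
  rotation:
    - [0,0,0]
    - [0,0,0]
    - [0,0,0]
    - [0,0,0]
    - [0,0,0]
    - [0,0,0]
    - [0,0,0]
    - [0,0,0]

```text
clock: 6.6
eef_pos: [0.512, -0.0153, 0.1484]
ee_rot: [-0.094, -3.138, -0.002]
contact_force: [0.4, 0.5, 0.2]
grip_width: 0.003
finger_force: 0.0
```

servo_tool:
  gripper: [0,0,0,0,0]
  xyz:
    - [0,0,0.03]
    - [0,0,0.03]
    - [0,0,0.02]
    - [0,0,0.005]
    - [0,0,0]
  rotation:
    - [0,0,0]
    - [0,0,0]
    - [0,0,0]
    - [0,0,0]
    - [0,0,0]

```text
clock: 7.1
eef_pos: [0.5119, -0.019, 0.0631]
ee_rot: [-0.101, -3.137, 0.0]
contact_force: [-1.0, 0.6, 0.4]
grip_width: -0.002
finger_force: 0.0
```

```bash
python3 -c "
from h import *
tool(-.0275,.025,.0545)"
```

```text
t 7.1 board -0.0275 0.0258 z 0.0631 toolshift [-0.     -0.0008  0.0086] toolY in board -0.0 1.0 tilt [ 0.003 -0.    -1.   ] F [-1.   0.6  0.4] -0.0023001483353014855
```

servo_tool:
  gripper: [0,0,0,0,0,0,0]
  xyz:
    - [0,0,0.0085]
    - [0,-0.015,0]
    - [0,-0.01,0]
    - [0,-0.01,0]
    - [0,-0.01,0]
    - [0,-0.01,0]
    - [0,-0.01,0]
  rotation:
    - [0,0,0]
    - [0,0,0]
    - [0,0,0]
    - [0,0,0]
    - [0,0,0]
    - [0,0,0]
    - [0,0,0]

```text
clock: 7.8
eef_pos: [0.5091, -0.0844, 0.0561]
ee_rot: [0.101, 3.139, 0.0]
contact_force: [0.1, 0.9, 0.3]
grip_width: -0.002
finger_force: 0.3
```

```bash
python3 -c "
from h import *
tool(-.0275,-.145,.0545)
brass()"|grep -v 0.012
```

```text
t 7.8 board -0.0261 -0.0396 z 0.0561 toolshift [ 0.0014 -0.1054  0.0016] toolY in board -0.0 1.0 tilt [-0.001  0.    -1.   ] F [0.1 0.9 0.3] -0.0022871392069737056
side 0.056 [339. 297.] 206.5 0.0643 -0.2147
side 0.056 [246. 247.] 126.5 -0.0302 -0.0668
side 0.056 [211. 231.] 113.0 -0.0773 -0.0058
side 0.056 [266. 220.] 48.5 0.0271 0.0055
top 0.056 [279. 284.] 18.5 -0.1272 0.0309
top 0.056 [379. 183.] 66.0 0.0856 -0.1564
top 0.056 [302. 158.] 195.0 0.1279 -0.0002
```

servo_tool:
  gripper: [0,0,0,0,0,0,0,0]
  xyz:
    - [0,0.006,0]
    - [0.004,0,0.001]
    - [0,-0.012,0]
    - [0,-0.01,0]
    - [0,-0.01,0]
    - [0,-0.01,0]
    - [0,-0.01,0]
    - [0,-0.01,0]
  rotation:
    - [0,0,0]
    - [0,0,0]
    - [0,0,0]
    - [0,0,0]
    - [0,0,0]
    - [0,0,0]
    - [0,0,0]
    - [0,0,0]

```text
clock: 8.7
eef_pos: [0.5013, -0.1401, 0.0548]
ee_rot: [0.101, 3.14, 0.0]
contact_force: [0.3, 0.0, -0.3]
grip_width: -0.005
finger_force: 0.3
```

```bash
python3 -c "
from h import *
tool(-.0275,-.145,.0545)
brass()"|grep -v 0.012
```

```text
t 8.7 board -0.0303 -0.0957 z 0.0548 toolshift [-0.0028 -0.0493  0.0003] toolY in board -0.0 1.0 tilt [-0.  0. -1.] F [ 0.3  0.  -0.3] -0.004545995521678513
side 0.056 [339. 297.] 208.5 0.0643 -0.2147
side 0.056 [252. 267.] 152.0 -0.0347 -0.1197
side 0.056 [211. 231.] 110.5 -0.0775 -0.0059
side 0.056 [269. 220.] 27.5 0.0324 0.0032
top 0.056 [313. 286.] 74.5 -0.1266 -0.0353
top 0.056 [297. 259.] 83.5 -0.0771 -0.0013
top 0.056 [299. 157.] 166.5 0.128 0.0051
```

servo_tool:
  gripper: [0,0,0,0,0,0,0,0]
  xyz:
    - [0.004,0.003,0]
    - [0,-0.012,0]
    - [0,-0.012,0]
    - [0,-0.012,0]
    - [0,-0.012,0]
    - [0,-0.006,0]
    - [0,0,0]
    - [0,0,-0.035]
  rotation:
    - [0,0,0]
    - [0,0,0]
    - [0,0,0]
    - [0,0,0]
    - [0,0,0]
    - [0,0,0]
    - [0,0,0]
    - [0,0,0]

```text
clock: 9.6
eef_pos: [0.4895, -0.1878, 0.0854]
ee_rot: [-0.101, -3.129, -0.008]
contact_force: [0.3, 1.1, 0.7]
grip_width: -0.0
finger_force: 0.0
```

servo_tool:
  gripper: [0,0]
  xyz:
    - [0,0,-0.03]
    - [0,0,0]
  rotation:
    - [0,0,0]
    - [0,0,0]

```text
clock: 9.8
eef_pos: [0.4976, -0.1911, 0.1241]
ee_rot: [0.1, 3.132, -0.005]
contact_force: [0.8, -0.9, 0.1]
grip_width: -0.004
finger_force: 0.0
```

```bash
python3 -c "
from h import *
tool(-.077,.05,.12)
brass()"
```

```text
t 9.8 board -0.0307 -0.1469 z 0.1241 toolshift [0.0462 0.1969 0.0031] toolY in board -0.001 1.0 tilt [-0.008 -0.003 -1.   ] F [ 0.8 -0.9  0.1] -0.0035436606158655536
side 0.056 [259. 304.] 173.5 -0.0461 -0.1979
side 0.012 [259. 304.] 173.5 -0.0328 -0.1546
side 0.056 [339. 297.] 207.0 0.0643 -0.2148
side 0.012 [339. 297.] 207.0 0.0908 -0.1735
side 0.056 [211. 231.] 113.0 -0.0778 -0.0067
side 0.012 [211. 231.] 113.0 -0.0683 0.0595
top 0.056 [325. 287.] 81.5 -0.1266 -0.0576
top 0.012 [325. 287.] 81.5 -0.1295 -0.0638
top 0.056 [297. 259.] 92.0 -0.0775 -0.002
top 0.012 [297. 259.] 92.0 -0.0774 -0.0048
top 0.056 [369. 245.] 51.0 -0.0397 -0.1398
top 0.012 [369. 245.] 51.0 -0.0373 -0.1511
top 0.056 [378. 184.] 115.0 0.082 -0.1557
top 0.012 [378. 184.] 115.0 0.0921 -0.168
top 0.056 [312. 158.] 24.5 0.128 -0.022
top 0.056 [276. 156.] 74.0 0.1279 0.0528
```

Stud is in. Next, the cross.

servo_tool:
  gripper: [0,0,0,0,0,0,0,0]
  xyz:
    - [0.023,0,-0.01]
    - [0.023,0.02,0]
    - [0,0.036,0]
    - [0,0.036,0]
    - [0,0.036,0]
    - [0,0.036,0]
    - [0,0.03,0]
    - [0,0,0]
  rotation:
    - [0,0,0]
    - [0,0,0]
    - [0,0,0]
    - [0,0,0]
    - [0,0,0]
    - [0,0,0]
    - [0,0,0]
    - [0,0,0]

```text
clock: 10.7
eef_pos: [0.4588, 0.01, 0.1281]
ee_rot: [-0.093, -3.136, -0.002]
contact_force: [-0.9, -0.3, -0.1]
grip_width: -0.0
finger_force: 0.0
```

servo_tool:
  gripper: [0,0,0,0,0]
  xyz:
    - [0,0,0.03]
    - [0,0,0.03]
    - [0,0,0.01]
    - [0,0,0]
    - [0,0,0]
  rotation:
    - [0,0,0]
    - [0,0,0]
    - [0,0,0]
    - [0,0,0]
    - [0,0,0]

```text
clock: 11.2
eef_pos: [0.4607, 0.0065, 0.0599]
ee_rot: [-0.101, -3.14, 0.0]
contact_force: [-0.2, 0.5, 0.5]
grip_width: -0.005
finger_force: 0.0
```

```bash
python3 -c "
from h import *
tool(-.077,.045,.0545)"
```

```text
t 11.2 board -0.0803 0.0479 z 0.0599 toolshift [-0.0033 -0.0029  0.0054] toolY in board -0.0 1.0 tilt [ 0. -0. -1.] F [-0.2  0.5  0.5] -0.004897336329217395
```

servo_tool:
  gripper: [0,0,0,0,0,0,0]
  xyz:
    - [-0.003,0,0.005]
    - [0,-0.013,0]
    - [0,-0.01,0]
    - [0,-0.01,0]
    - [0,-0.01,0]
    - [0,-0.01,0]
    - [0,-0.01,0]
  rotation:
    - [0,0,0]
    - [0,0,0]
    - [0,0,0]
    - [0,0,0]
    - [0,0,0]
    - [0,0,0]
    - [0,0,0]

```text
clock: 11.9
eef_pos: [0.4602, -0.0569, 0.0554]
ee_rot: [0.102, 3.138, 0.001]
contact_force: [0.0, 3.9, 5.8]
grip_width: -0.003
finger_force: 3.4
```

```bash
python3 -c "
from h import *
tool(-.077,-.145,.0545)
brass()"|grep -v 0.012
```

```text
t 11.9 board -0.0767 -0.0153 z 0.0554 toolshift [ 0.0003 -0.1297  0.0009] toolY in board 0.0 1.0 tilt [-0.002  0.001 -1.   ] F [0.  3.9 5.8] -0.0030253327247192698
side 0.056 [259. 304.] 173.0 -0.0461 -0.1979
side 0.056 [339. 297.] 205.5 0.0644 -0.2147
side 0.056 [215. 242.] 123.0 -0.0779 -0.0414
side 0.056 [266. 220.] 41.5 0.0274 0.0051
top 0.056 [378. 184.] 116.0 0.082 -0.1557
top 0.056 [349. 160.] 29.0 0.1281 -0.0962
top 0.056 [320. 158.] 42.0 0.1285 -0.0385
top 0.056 [273. 156.] 85.0 0.1277 0.0583
```

servo_tool:
  gripper: [0,0,0,0,0,0]
  xyz:
    - [0,-0.011,0]
    - [0,-0.011,0]
    - [0,-0.011,0]
    - [0,-0.011,0]
    - [0,-0.011,0]
    - [0,-0.011,0]
  rotation:
    - [0,0,0]
    - [0,0,0]
    - [0,0,0]
    - [0,0,0]
    - [0,0,0]
    - [0,0,0]

```text
clock: 12.6
eef_pos: [0.4559, -0.1219, 0.0554]
ee_rot: [0.101, 3.139, 0.002]
contact_force: [-0.1, 4.8, 7.7]
grip_width: -0.002
finger_force: 4.3
```

```bash
python3 -c "
from h import *
tool(-.077,-.145,.0545)
brass()"|grep -v 0.012|grep -v top
```

```text
t 12.6 board -0.0768 -0.0805 z 0.0554 toolshift [ 0.0002 -0.0645  0.0008] toolY in board 0.0 1.0 tilt [-0.001  0.001 -1.   ] F [-0.1  4.8  7.7] -0.001765281040658322
side 0.056 [259. 304.] 172.5 -0.046 -0.198
side 0.056 [339. 297.] 206.5 0.0643 -0.2147
side 0.056 [222. 266.] 152.0 -0.0779 -0.1059
side 0.056 [266. 220.] 48.5 0.0276 0.0053
```

servo_tool:
  gripper: [0,0,0,0,0,0,0,0]
  xyz:
    - [0,-0.011,0]
    - [0,-0.011,0]
    - [0,-0.011,0]
    - [0,-0.011,0]
    - [0,-0.011,0]
    - [0,-0.011,0]
    - [0,0,0]
    - [0,0,-0.035]
  rotation:
    - [0,0,0]
    - [0,0,0]
    - [0,0,0]
    - [0,0,0]
    - [0,0,0]
    - [0,0,0]
    - [0,0,0]
    - [0,0,0]

```text
clock: 13.5
eef_pos: [0.4464, -0.1861, 0.0855]
ee_rot: [-0.102, -3.129, -0.008]
contact_force: [-0.1, 0.0, -0.8]
grip_width: -0.001
finger_force: 0.0
```

servo_tool:
  gripper: [0,0,0,0,0,0]
  xyz:
    - [0,0,-0.04]
    - [0,0,-0.04]
    - [0,0,-0.04]
    - [0,0,0]
    - [0,0,0]
    - [0,0,0]
  rotation:
    - [0,0,0]
    - [0,0,0]
    - [0,0,0]
    - [0,0,0]
    - [0,0,0]
    - [0,0,0]

```text
clock: 14.1
eef_pos: [0.4498, -0.1872, 0.2082]
ee_rot: [-0.1, -3.137, -0.002]
contact_force: [-0.1, -0.2, -0.7]
grip_width: 0.001
finger_force: 0.0
```

```bash
python3 -c "
from h import *
tool(-.077,-.145,.2)
brass()
im=arm.read_camera('side');cv2.imwrite('pics/s2.png',cv2.resize(im[150:370,160:400],None,fx=2.5,fy=2.5)[:,:,::-1])"
```

```text
t 14.1 board -0.0786 -0.146 z 0.2082 toolshift [-0.0017  0.001   0.0082] toolY in board -0.001 1.0 tilt [ 0.003  0.001 -1.   ] F [-0.1 -0.2 -0.7] 0.0008059398753758576
side 0.056 [251. 306.] 393.0 -0.0573 -0.1996
side 0.012 [251. 306.] 393.0 -0.0454 -0.1565
side 0.056 [339. 297.] 212.5 0.0643 -0.2142
side 0.012 [339. 297.] 212.5 0.0909 -0.1729
side 0.056 [267. 220.] 58.5 0.0285 0.0049
side 0.012 [267. 220.] 58.5 0.0507 0.0725
top 0.056 [350. 289.] 18.0 -0.1264 -0.1049
top 0.012 [350. 289.] 18.0 -0.1293 -0.1141
top 0.056 [320. 287.] 37.0 -0.1266 -0.0475
top 0.012 [320. 287.] 37.0 -0.1295 -0.0531
top 0.056 [370. 248.] 209.0 -0.0461 -0.1429
top 0.012 [370. 248.] 209.0 -0.044 -0.1544
top 0.056 [378. 184.] 116.0 0.082 -0.1557
top 0.012 [378. 184.] 116.0 0.092 -0.1681
top 0.056 [349. 160.] 24.5 0.1279 -0.0965
top 0.056 [299. 158.] 64.5 0.1278 0.0062
top 0.056 [259. 155.] 35.5 0.1278 0.0887
```

View pics/s2.png

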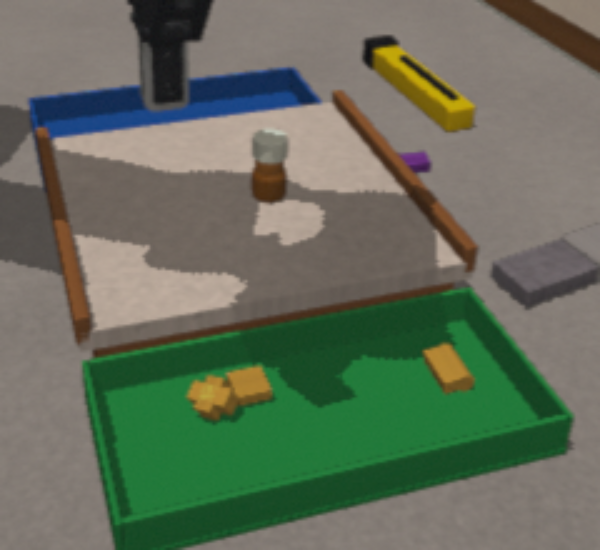

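All three fittings lie in the green tray: cross (210,397), stud (250,385) and hinge (448,367). The vial stands where it was.

```bash
python3 -c "
from bench import arm
print(arm.job_done())"
```

```text
the job is handed in; nothing more can be done
None
```

I swept the hinge leaf, stud and cross mount into the green tray by pushing only and handed the job in at about 14 s. The last picture shows all three in the tray and the vial still standing in place; the hand-in returned no verdict.

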